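# Share the microscope's light: beam-splitter rod to its middle click

## Robot

A 7-joint arm with a two-finger parallel gripper is mounted at the origin on the work surface. World frame = base frame: x ahead of the robot, y to its left, z up, the work surface at z = 0. Lengths are in mm, angles in rad, forces in N, time in s.
With the tool pointing down it reaches from about 425 to 950 mm from the base axis. Payload 4.7 kg.
Tool frame: the origin (TCP) lies midway between the tips of the shut fingers; the grasp point (between the pads) lies 19 mm behind it; z points along the fingers, y is the direction in which the jaws open and shut (so a half turn about z gives the same grasp; the last joint's range is limited). The gripper opens to 87 mm and grips with 3 to 60 N. Pads are 19 mm wide; open, the fingers measure 117 mm over their backs; the gripper's body (75 mm by 190 mm) begins 51 mm behind the grasp point.
Start: joints at [1.231, 0.469, -0.049, 1.532, 0.024, 1.141, -0.082], TCP at [206.476, -642.664, 222.573] pointing down, gripper open.
Joint ranges: [-2.59, 2.59], [-0.33, 1.99], [-1.39, 1.29], [0.1, 2.45], [-1.04, 4.18], [0.21, 1.99], [-2.66, 2.66]. Speed limits (rad/s): [2.57, 2.57, 3.14, 3.14, 3.14, 3.14, 3.14].

## Interface

Orientations are given as a rotation vector (axis times angle).
In Python, from bench import readout, eyes, order gives the robot as it stands.
- The arm moves only by the tool play_rows, never from a script. Its arguments are lists of equal length, an entry for each row: "translation": the shift along the tool's x, y, z in cm, a list of three; "spin": the turn about the tool's z in rad; "claw": the gripper command: -1 is fully open, 1 is shut, values between are in proportion. In form: {"translation": [[tx, ty, tz], ...], "spin": [spin, ...], "claw": [claw, ...]}. A call has 1 to 12 rows; each row is the pose to reach, as a shift and turn from the pose measured when the call began, along the tool's axes at that moment; what a row does not reach only later rows make up. A row lasts 1/10 s, in which the tool goes at most 50 mm and 8.59 degrees, less where a joint would pass 70% of its speed; a pose out of reach is approached as far as the arm can. A call with a gripper value outside its range is refused whole. The fingers move at their own pace and stop on an object; "newtons" is the grip in N (left out, the last holds). Time passes only in rows, so rows that repeat a pose let the fingers close. It gives the time, the measured TCP pose, the force and the opening at its end, in the units of the state.
- readout.observe(): the state, without advancing time (a new reading comes with each control period).
- eyes.capture(name): name is "scene" or "top" or "wrist"; returns a dict with "color" (384x512x3 uint8, red, green, blue), "fx", "fy", "cx", "cy" (pixels), "camera_from_world" (4x4, takes a point from world to camera coordinates). Camera axes: x right, y up, looking along -z (the intrinsics and any distortion apply to the point x, -y, -z); pixel columns grow to the right and rows downward; lengths in mm; the calibration is good to about 2 mm. A picture is of the moment at which its call begins. There is no depth.
- order.hand_in(): hands the job in, once; it reports no verdict.
The state is a dict: "time_s": time; "joints": joint angles; "qd": joint speeds; "tau": joint torques, N m; "ee_pos": TCP position; "tool_rot": TCP orientation; "force": force on the tool from outside, world axes, zero at the start; "moment": the same for the moment, N m; "width": opening from 0.0 (shut) to 1.0 (fully open).
Only numpy, scipy, OpenCV 4.12 (cv2) and the standard library are available. Lean on these libraries where they do the work, as an engineer would, in place of code of your own. Each camera call takes 0.05 s, during which the arm holds its last target.

## Task

Set the microscope's light so that eyepieces and camera share it: draw the beam-splitter rod, the one with the round barrel knob at the side of the microscope's head, out from fully in to its middle click position and let go of it. Leave the analyser slide with the flat paddle on the other side of the head where it is.

Things in the scene. Friction and masses are not known exactly. Their poses are not given: they have to be found in the camera images.
- split_rod (a joint): travel of the beam-splitter rod: 0 = fully in (where it starts), 0.030 = middle click, 0.060 = fully out. Springs click it into these three places: leaving one takes about 6 N, friction included; let go within 10 mm of the middle it snaps to the middle by itself. A fine dark ring on the rod comes out of its steel collar at the middle, another when fully out.
- split_knob (a point): centre of the black barrel knob on the level steel beam-splitter rod, on the rod's axis, 300 mm above the table; moves with the rod. Knob 18 mm in diameter, 25 mm long along the rod; rod 7 mm thick. y axis: straight out of the head, the way the rod pulls out; x: level, across the rod; z: up. With the rod in, 55 mm out from the head's side wall. Free above, beside and outwards.
- microscope: white microscope, fixed; origin on the table under its optical axis, axes as the knob's. Head: box 110 (x) x 80 (y) mm, top 323 mm up; the rod leaves its +y side at x = 0. On the head a camera 46 mm square, centred, top 427 mm up. Two eyepieces slope up to +x, within 51 mm of the centre plane, top about 380 mm. Foot 250 x 160 mm.
- analyser_tab (a point): centre of the flat black paddle (32 x 6 x 22 mm) of the analyser slide, a flat steel strip 4 mm thick sticking out of the other (-y) side of the head, 294 mm above the table. Axes as the knob's. It slides along y, starts at a random place up to 25 mm out, and is to be left alone.

How it is judged:
By the outcome, as a careful person would: the job done as asked, in the order asked, and still so for the second after the job is handed in, with the robot touching nothing.
It also fails if it takes over 32 s, if anything falls off the work surface, if the arm or the gripper's body presses on something with over 40 N, if the wrist force passes 120 N, or if a joint passes its speed limit or range.

## Working session

There is one attempt and no reset: what is moved stays moved. The work goes in short steps, Python scripts to look and compute and a tool call to move; the robot and the scene stay as the last step left them, time stands still between calls to the robot, and variables do not carry over. Pictures are saved under pics/ and viewed, and the job is handed in when it is done.

Besides the shell and the picture viewer there is one more tool, called as name(argument=value, ...), one argument or row to a line, values as JSON. play_rows: Moves the arm, as the interface text tells. Its arguments: {"type":"object","properties":{"translation":{"type":"array"},"spin":{"type":"array"},"claw":{"type":"array"},"newtons":{"type":"number"}},"required":["translation","spin","claw"]}

```bash
mkdir -p pics; cat > h.py <<'E'
import numpy as np, cv2
from bench import readout, eyes, order
def snap(n,f):
    d=eyes.capture(n); cv2.imwrite(f'pics/{f}.png',cv2.cvtColor(d['color'],cv2.COLOR_RGB2BGR))
    np.save(f'pics/{f}.npy',{k:v for k,v in d.items()},allow_pickle=True); return d
E
python3 - <<'E'
from h import *
s=readout.observe(); print(s)
for n in ('scene','top','wrist'):
    d=snap(n,n+'0'); print(n,{k:(v if k!='color' else 0) for k,v in d.items()})
E
```

```text
{'time_s': 0.0, 'joints': array([ 1.23107981,  0.46944001, -0.0486114 ,  1.53370738,  0.02408797,
        1.14098944, -0.08229498]), 'qd': array([-0.00095277,  0.00046361,  0.00202653, -0.00102243,  0.00074375,
        0.00068636, -0.00104552]), 'tau': array([-5.23445726e-05, -5.07975519e+01, -8.09147162e-02, -2.36156899e+01,
       -6.14773482e-02,  3.80134222e-02,  1.69610798e-04]), 'ee_pos': array([ 206.2759205 , -642.07185692,  221.49474973]), 'tool_rot': array([-3.10181700e+00, -4.86040650e-01,  5.59517698e-04]), 'force': array([-0.11156474,  0.798685  ,  0.66531036]), 'moment': array([-0.02330068, -0.04148514,  0.01958022]), 'width': 1.0014781900178973}
scene {'color': 0, 'fx': 415.0678668709805, 'fy': 415.0678668709805, 'cx': 257.49819056202386, 'cy': 187.20371177645796, 'camera_from_world': array([[-8.27324684e-01,  5.61716617e-01,  2.88260790e-03,
         4.74277529e+02],
       [-4.42187722e-01, -6.54424056e-01,  6.13350775e-01,
         1.24216750e+02],
       [ 3.46415771e-01,  5.06165582e-01,  7.89805367e-01,
        -9.87299839e+02],
       [ 0.00000000e+00,  0.0000000
[... 316 characters left out ...]
 2.03632200e-01,
        -5.94239815e+02],
       [-2.03665400e-01, -3.68834273e-03,  9.79033606e-01,
        -7.14548683e+02],
       [ 0.00000000e+00,  0.00000000e+00,  0.00000000e+00,
         1.00000000e+00]])}
wrist {'color': 0, 'fx': 279.13378275727837, 'fy': 279.13378275727837, 'cx': 256.49617955437657, 'cy': 187.75385153880345, 'camera_from_world': array([[ 3.06069186e-01, -9.52008783e-01, -9.64877667e-04,
        -6.74239427e+02],
       [ 9.17390911e-01,  2.95210125e-01, -2.66917399e-01,
         3.28956022e+01],
       [ 2.54392549e-01,  8.08100209e-02,  9.63718928e-01,
        -3.89537687e+02],
       [ 0.00000000e+00,  0.00000000e+00,  0.00000000e+00,
         1.00000000e+00]])}
```

View pics/scene0.png

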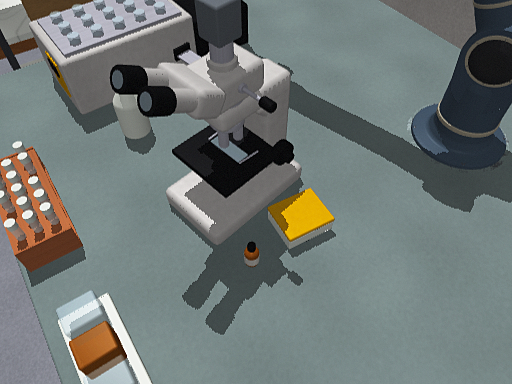

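View pics/top0.png

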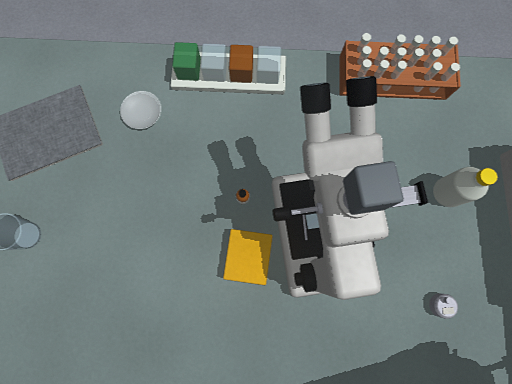

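View pics/wrist0.png

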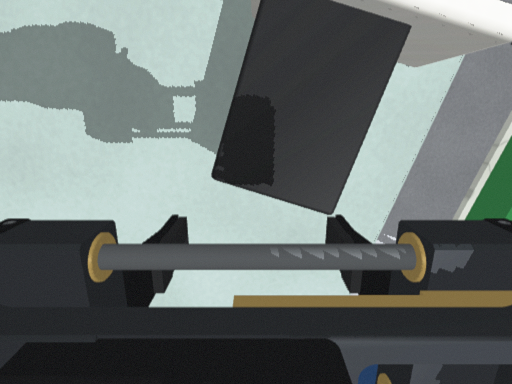

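```bash
python3 - <<'E'
import cv2
a=cv2.imread('pics/scene0.png')[40:160,170:320]; b=cv2.imread('pics/top0.png')[140:260,250:400]
cv2.imwrite('pics/z0.png',cv2.resize(cv2.vconcat([a,b]),None,fx=2.5,fy=2.5,interpolation=cv2.INTER_CUBIC)[:600])
cv2.imwrite('pics/z0.png',cv2.resize(cv2.hconcat([a,b]),None,fx=2.66,fy=2.66,interpolation=cv2.INTER_CUBIC))
E
```

```text
(no output)
```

View pics/z0.png

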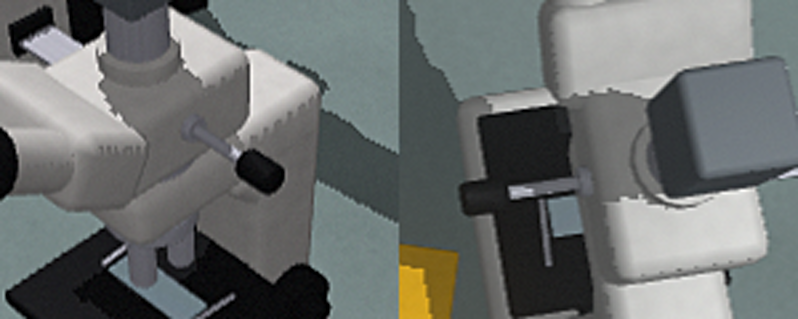

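```bash
cat >> h.py <<'E'
def P(d): 
    K=np.array([[d['fx'],0,d['cx']],[0,d['fy'],d['cy']],[0,0,1]])
    return K@np.diag([1,-1,-1])@d['camera_from_world'][:3]
def tri(ds,ps):
    A=[]
    for d,p in zip(ds,ps):
        M=P(d); A+=[p[0]*M[2]-M[0],p[1]*M[2]-M[1]]
    A=np.array(A); X=np.linalg.lstsq(A[:,:3],-A[:,3],rcond=None)[0]
    r=[proj(d,X)-p for d,p in zip(ds,ps)]
    return X,r
def proj(d,X):
    q=P(d)@np.append(X,1); return q[:2]/q[2]
def load(f): return np.load(f'pics/{f}.npy',allow_pickle=True).item()
def onz(d,p,z):
    M=P(d); A=np.array([p[0]*M[2]-M[0],p[1]*M[2]-M[1]])
    return np.linalg.solve(A[:,:2],-A[:,3]-A[:,2]*z)
E
python3 - <<'E'
from h import *
s,t=load('scene0'),load('top0')
print(tri([s,t],[(267.7,103.9),(282.3,213.3)]))
print(tri([s,t],[(242.2,88.1),(320,208.8)]))
for d,ps in ((s,[(267.7,103.9),(242.2,88.1)]),(t,[(282.3,213.3),(320,208.8)])):
    print([onz(d,p,300) for p in ps])
from scipy.spatial.transform import Rotation as R
print(R.from_rotvec(readout.observe()['tool_rot']).as_matrix())
E
```

```text
(array([514.17164612, -62.85390914, 299.13955743]), [array([-0.28602404, -0.06671878]), array([-0.26164736,  0.25548679])])
(array([ 523.65683159, -115.5017628 ,  296.86844612]), [array([0.15535969, 0.04109226]), array([ 0.14334171, -0.14947801])])
[array([514.49770145, -61.6965298 ]), array([ 525.85102985, -112.39033645])]
[array([514.4144802 , -63.14154563]), array([ 522.92720334, -114.77164822])]
[[ 9.52074380e-01  3.05866193e-01 -4.97686025e-04]
 [ 3.05866592e-01 -9.52073416e-01  1.35604488e-03]
 [-5.90653484e-05 -1.44328112e-03 -9.99998957e-01]]
```

play_rows(
  translation=[
    [0, 0, -15],
    [0, 0, -30],
    [0, 0, -30],
    [0, 0, -30],
    [0, 0, -30],
    [0, 0, -30],
    [0, 0, -30],
    [0, 0, -30],
    [0, 0, -30],
    [0, 0, -30],
    [0, 0, -30],
    [0, 0, -30],
  ],
  spin=[-0.12, -0.24, -0.36, -0.48, -0.6, -0.72, -0.84, -0.96, -1.08, -1.2, -1.32, -1.435],
  claw=[-1, -1, -1, -1, -1, -1, -1, -1, -1, -1, -1, -1],
  newtons=30,
)

```text
time_s: 1.35
ee_pos: [206.4, -642.6, 521.2]
tool_rot: [-2.012, -2.41, -0.002]
force: [0.7, -0.0, -0.0]
width: 1.0
```

```bash
cat > st.py <<'E'
from h import *
from scipy.spatial.transform import Rotation as R
import sys
s=readout.observe(); M=R.from_rotvec(s['tool_rot']).as_matrix()
np.set_printoptions(precision=3,suppress=True)
print(s['time_s'],s['ee_pos'],s['joints'],s['force'],s['width']); print(M)
a=[float(v) for v in sys.argv[1:]]
if len(a)>=3:
    print('shift cm',M.T@(np.array(a[:3])-s['ee_pos'])/10)
print('x ang deg',np.degrees(np.arctan2(M[1,0],M[0,0])))
E
python3 st.py 510 -40 522
```

```text
1.35 [ 206.381 -642.626  521.233] [ 1.363  0.417 -0.294  0.967  0.12   1.775  1.298] [ 0.692 -0.006 -0.021] 0.9996627022445711
[[-0.179  0.984 -0.001]
 [ 0.984  0.179  0.002]
 [ 0.002 -0.    -1.   ]]
shift cm [53.862 40.649  0.032]
x ang deg 100.30159116309054
```

play_rows(
  translation=[
    [3.6, 2.7, 0],
    [7.2, 5.4, 0],
    [10.8, 8.1, 0],
    [14.4, 10.8, 0],
    [18, 13.5, 0],
    [21.6, 16.2, 0],
    [25.2, 18.9, 0],
    [28.8, 21.6, 0],
    [32.4, 24.3, 0],
    [36, 27, 0],
    [39.6, 29.7, 0],
    [43.2, 32.4, 0],
  ],
  spin=[0, 0, 0, 0, 0, 0, 0, 0, 0, 0, 0, 0],
  claw=[-1, -1, -1, -1, -1, -1, -1, -1, -1, -1, -1, -1],
)

```text
time_s: 2.55
ee_pos: [448.2, -157.8, 522.1]
tool_rot: [-2.012, -2.41, -0.001]
force: [0.8, -0.7, 0.6]
width: 1.0
```

```bash
python3 st.py 512 -30 420
```

```text
2.55 [ 448.159 -157.847  522.087] [ 0.876  0.054 -0.657  1.428  0.032  1.671  0.403] [ 0.805 -0.669  0.606] 0.9999877076001061
[[-0.178  0.984 -0.001]
 [ 0.984  0.178  0.002]
 [ 0.002 -0.001 -1.   ]]
shift cm [11.422  8.569 10.223]
x ang deg 100.27974631526571
```

play_rows(
  translation=[
    [4, 3, 0],
    [8, 6, 0],
    [11.4, 8.6, 0],
    [11.4, 8.6, 4],
    [11.4, 8.6, 7],
    [11.4, 8.6, 10.2],
    [11.4, 8.6, 10.2],
    [11.4, 8.6, 10.2],
  ],
  spin=[0, 0, 0, 0, 0, 0, 0, 0],
  claw=[-1, -1, -1, -1, -1, -1, -1, -1],
)

```text
time_s: 3.35
ee_pos: [512.4, -30.2, 420.8]
tool_rot: [-2.012, -2.41, -0.001]
force: [0.3, -0.3, 0.3]
width: 0.999
```

```bash
python3 st.py 513.6 -58.7 350; python3 - <<'E'
from h import *
d=snap('wrist','w1'); 
print(proj(d,np.array([514.3,-62.6,300])))
E
```

```text
3.35 [512.392 -30.245 420.825] [ 0.67   0.154 -0.79   1.566  0.108  1.468  0.054] [ 0.26  -0.348  0.324] 0.9990247479665276
[[-0.178  0.984 -0.001]
 [ 0.984  0.178  0.002]
 [ 0.002 -0.001 -1.   ]]
shift cm [-2.835 -0.384  7.077]
x ang deg 100.27086229056351
[253.3926906  211.82803614]
```

View pics/w1.png

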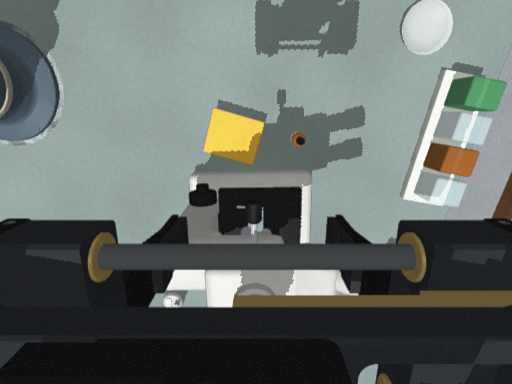

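```bash
python3 st.py 513.8 -59.6 283; python3 - <<'E'
from h import *
d=load('w1');i=cv2.cvtColor(d['color'],cv2.COLOR_RGB2BGR)[160:250,180:330]
cv2.imwrite('pics/w1z.png',cv2.resize(i,None,fx=5,fy=5,interpolation=cv2.INTER_CUBIC))
E
```

```text
3.4 [512.99  -30.077 421.819] [ 0.67   0.154 -0.791  1.564  0.108  1.468  0.054] [ 0.872 -0.556 -0.554] 0.9963179865634267
[[-0.178  0.984  0.001]
 [ 0.984  0.178  0.002]
 [ 0.001  0.002 -1.   ]]
shift cm [-2.94  -0.468 13.877]
x ang deg 100.27251542245968
```

View pics/w1z.png

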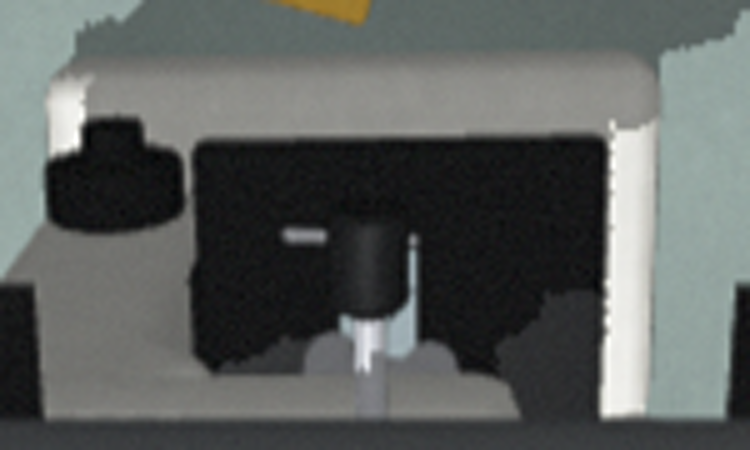

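play_rows(
  translation=[
    [-2.9, -0.45, 0],
    [-2.9, -0.45, 3],
    [-2.9, -0.45, 6],
    [-2.9, -0.45, 9],
    [-2.9, -0.45, 11],
    [-2.9, -0.45, 12.5],
    [-2.9, -0.45, 13.8],
    [-2.9, -0.45, 13.8],
    [-2.9, -0.45, 13.8],
  ],
  spin=[0, 0, 0, 0, 0, 0, 0, 0, 0],
  claw=[-1, -1, -1, -1, -1, -1, -1, -1, -1],
)

```text
time_s: 4.3
ee_pos: [514.8, -59.2, 284.9]
tool_rot: [2.013, 2.41, 0.005]
force: [0.4, -0.1, 0.3]
width: 1.001
```

```bash
python3 st.py 513.8 -59.6 283; python3 - <<'E'
from h import *
d=snap('scene','s2');e=snap('wrist','w2')
i=cv2.imread('pics/s2.png')[20:200,150:350]
cv2.imwrite('pics/c2.png',cv2.hconcat([cv2.resize(i,(400,360)),cv2.resize(cv2.imread('pics/w2.png')[130:310,156:356],(400,360))]))
E
```

```text
4.3 [514.784 -59.163 284.938] [ 0.683  0.235 -0.765  1.788  0.174  1.184  0.046] [ 0.356 -0.052  0.318] 1.0006943343699208
[[-0.178  0.984  0.003]
 [ 0.984  0.178  0.002]
 [ 0.001  0.003 -1.   ]]
shift cm [-0.026 -0.105  0.193]
x ang deg 100.260757160416
```

View pics/c2.png

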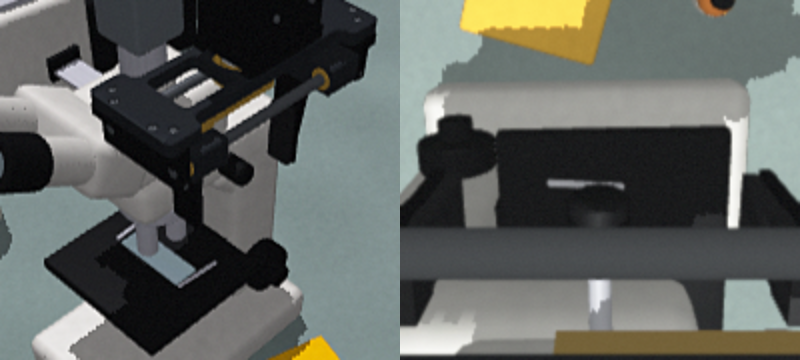

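The knob sits between the fingers, with the knob front at about (597,205) in the right half and the rod centred below it. I'm closing the gripper now.

play_rows(
  translation=[
    [0, -0.05, 0.2],
    [0, -0.05, 0.2],
    [0, -0.05, 0.2],
    [0, -0.05, 0.2],
    [0, -0.05, 0.2],
    [0, -0.05, 0.2],
    [0, -0.05, 0.2],
    [0, -0.05, 0.2],
    [0, -0.05, 0.2],
    [0, -0.05, 0.2],
  ],
  spin=[0, 0, 0, 0, 0, 0, 0, 0, 0, 0],
  claw=[1, 1, 1, 1, 1, 1, 1, 1, 1, 1],
  newtons=35,
)

```text
time_s: 5.4
ee_pos: [514.0, -59.3, 283.1]
tool_rot: [2.013, 2.41, 0.004]
force: [-0.4, 0.6, 0.9]
width: 0.196
```

```bash
python3 st.py 513.8 -59.6 283
```

```text
5.4 [514.006 -59.252 283.073] [ 0.683  0.236 -0.764  1.792  0.174  1.181  0.045] [-0.443  0.551  0.916] 0.19605876392711694
[[-0.178  0.984  0.003]
 [ 0.984  0.178  0.001]
 [ 0.001  0.003 -1.   ]]
shift cm [-0.031 -0.026  0.007]
x ang deg 100.27008023716884
```

play_rows(
  translation=[
    [0.3, 0, 0],
    [0.6, 0, 0],
    [0.9, 0, 0],
    [1.2, 0, 0],
    [1.5, 0, 0],
    [1.8, 0, 0],
    [2.1, 0, 0],
    [2.4, 0, 0],
    [2.7, 0, 0],
    [3.0, 0, 0],
    [3.0, 0, 0],
    [3.0, 0, 0],
  ],
  spin=[0, 0, 0, 0, 0, 0, 0, 0, 0, 0, 0, 0],
  claw=[1, 1, 1, 1, 1, 1, 1, 1, 1, 1, 1, 1],
)

```text
time_s: 6.6
ee_pos: [508.3, -29.8, 283.0]
tool_rot: [2.014, 2.411, 0.003]
force: [-5.0, 1.3, 2.6]
width: 0.195
```

```bash
python3 st.py 508.6 -29.7 283; python3 - <<'E'
from h import *
d=snap('scene','s3');e=snap('top','t3')
i=cv2.imread('pics/s3.png')[20:200,150:350]
cv2.imwrite('pics/c3.png',cv2.hconcat([cv2.resize(i,(400,360)),cv2.resize(cv2.imread('pics/t3.png')[130:280,230:400],(400,360))]))
E
```

```text
6.6 [508.288 -29.817 283.029] [ 0.647  0.223 -0.782  1.808  0.168  1.178 -0.008] [-4.987  1.256  2.6  ] 0.1948707849835778
[[-0.178  0.984  0.002]
 [ 0.984  0.178  0.001]
 [ 0.001  0.002 -1.   ]]
shift cm [0.006 0.033 0.003]
x ang deg 100.25339744276776
```

View pics/c3.png

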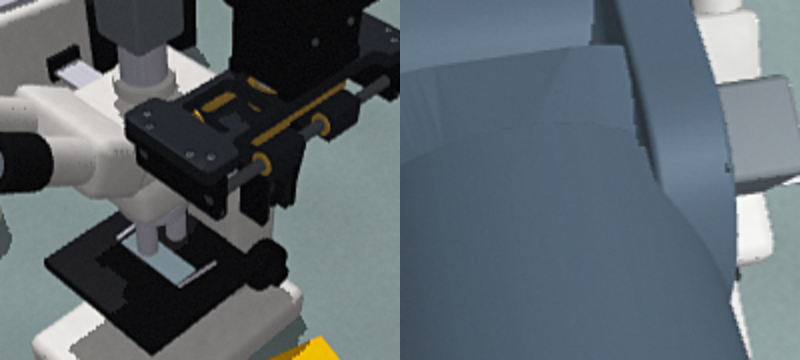

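The gripper's hand hides the rod here, but the TCP moved 30 mm without slipping. I'm releasing now, then rising.

play_rows(
  translation=[
    [0, 0, 0],
    [0, 0, 0],
    [0, 0, 0],
    [0, 0, 0],
    [0, 0, 0],
    [0, 0, 0],
    [0, 0, 0],
    [0, 0, 0],
  ],
  spin=[0, 0, 0, 0, 0, 0, 0, 0],
  claw=[-1, -1, -1, -1, -1, -1, -1, -1],
)

```text
time_s: 7.5
ee_pos: [508.4, -29.8, 283.0]
tool_rot: [2.014, 2.41, 0.004]
force: [0.5, -0.8, 0.8]
width: 0.841
```

play_rows(
  translation=[
    [0, 0, -2],
    [0, 0, -5],
    [0, 0, -9],
    [0, 0, -13],
    [0, 0, -17],
    [4, 0, -17],
    [8, 0, -17],
    [12, 0, -17],
    [14, 0, -17],
    [14, 0, -17],
    [14, 0, -17],
  ],
  spin=[0, 0, 0, 0, 0, 0, 0, 0, 0, 0, 0],
  claw=[-1, -1, -1, -1, -1, -1, -1, -1, -1, -1, -1],
)

```text
time_s: 8.6
ee_pos: [483.2, 107.3, 453.1]
tool_rot: [2.013, 2.41, 0.003]
force: [0.7, 0.4, -0.3]
width: 0.995
```

```bash
python3 st.py; python3 - <<'E'
from h import *
d=snap('scene','s4');e=snap('wrist','w4')
print(proj(d,[514.3-5.3,-62.6+29.5,300]),proj(e,[514.3-5.3,-62.6+29.5,300]))
i=cv2.imread('pics/s4.png')[40:160,170:320]
cv2.imwrite('pics/c4.png',cv2.hconcat([cv2.resize(i,None,fx=2.66,fy=2.66),cv2.resize(cv2.imread('pics/w4.png')[130:250,180:330],None,fx=2.66,fy=2.66)]))
E
```

```text
8.6 [483.248 107.259 453.136] [ 0.501  0.119 -0.888  1.536  0.092  1.529 -0.209] [ 0.746  0.445 -0.275] 0.9947807319479638
[[-0.178  0.984  0.002]
 [ 0.984  0.178  0.001]
 [ 0.     0.002 -1.   ]]
x ang deg 100.2583108799242
[282.39806571 113.56764351] [257.00997225 282.68793896]
```

View pics/c4.png

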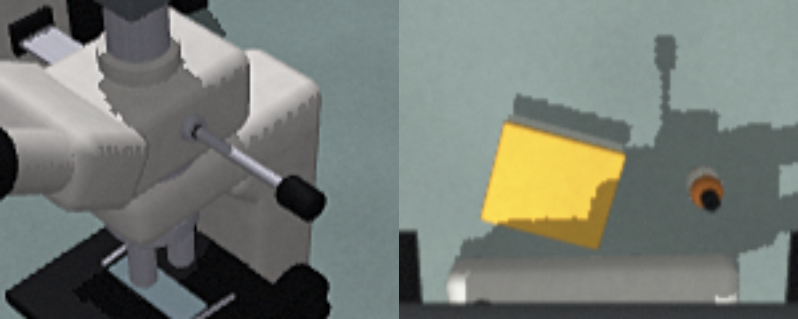

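The knob is now centred at about scene pixel (283,114), where 30 mm of travel predicts (282.4,113.6). One dark ring shows at the collar, and the paddle hasn't moved. I'll do one numeric check, then hand in.

```bash
python3 - <<'E'
from h import *
a,b=load('scene0'),load('s4')
p0=onz(a,(267.7,103.9),300);p1=onz(b,(283.2,114.1),300);print(p0,p1,np.linalg.norm(p1-p0))
c=cv2.absdiff(a['color'],b['color'])[40:75,165:200];print('paddle diff',c.max(),c.mean())
s=readout.observe();print(s['time_s'],abs(s['qd']).max(),s['force'])
order.hand_in()
E
```

```text
[514.49770145 -61.6965298 ] [508.71266777 -31.56578718] 30.681073403842984
paddle diff 12 1.969251700680272
8.7 0.008049326497175857 [-0.52093914  0.00700777  0.86449502]
the job is handed in; nothing more can be done
```

I drew the beam-splitter rod out to its middle click, let go of it, moved the gripper clear above and outward, and handed the job in at about 8.7 s.

- **Rod position:** the last scene picture puts the knob 30.7 mm out from its start, measured by hand from pixels, so good to about 1–2 mm. One dark ring is out of the collar, as expected at the middle.
- **Analyser slide:** the paddle area of the picture is unchanged apart from noise.
- **Robot:** the arm was at rest, and the wrist force was within about 1 N, the same as its free-air noise.
- **Forces:** the highest I read was about 6 N, at the end of the pull; forces during the rows were not logged.

No checks failed or disagreed. The last wrist picture had the knob hidden behind the gripper, so the position rests on the scene camera alone.

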